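Seat a filter module in its test jig

TASK

Load the loose aluminium filter module into the test jig for measurement: with a fingertip, push it across the jig's base plate until its long straight side lies flat against the steel rail, then keep it against the rail and slide it along into the corner pocket, past the spring plunger, until it is fully home against the end stop and the plunger has dropped into the notch in its side. It is only pushed, never lifted off the plate; leave the other things on the bench where they are, and take the fingers away at the end.

Things in the scene. Friction and masses are not known exactly. Their poses are not given: they have to be found in the camera images.
- jig: Test jig, fixed to the bench; base plate 92 mm (its x) x 220 mm (its y), on feet, its top at z = 27 mm. Origin: on the bench under the plate's centre; z up, x roughly away from the robot. A steel rail (8 mm wide, 10 mm above the plate) runs along the whole far edge, its face at x = 38 mm. The pocket is its corner with the end stop at the -y end; apart from these and the plunger block the plate is bare.
- end_stop (a point): Middle of the pocket's end face (jig x = 19, y = -90, z = 27 mm), which looks to the jig's +y. The black end stop spans x = -4 to 46 mm and stands 18 mm above the plate. Three brass spring probes stick out of it by 2.5 mm, 8 mm above the plate, and push the module back with 0.4 to 0.7 N in all.
- plunger_nose (a point): Tip of the spring plunger's 10 mm ball nose (jig x = 3, y = -69.8, z = 35 mm when out). It points to the rail out of a steel block at jig x = -26 to -2, y = -82 to -58 mm, 16 mm above the plate; a small pull knob sticks out behind the block to jig x = -44 mm. The pocket is entered only from the +y side, along the rail.
- plunger (a joint): Spring plunger: 0 = fully out (3 mm into the module's path), grows as it is pushed back; 3 mm while it rides on the module's side, 5 mm at most. Spring 2.3 to 3.0 N, slippery nose; passing it takes about 4 to 8 N along the rail. Under about 1.5 mm once dropped into the notch; it then draws the module the last 2 mm home and holds it there against the probes.
- nest (a point): Point on the plate's top (jig frame x = 19, y = -57, z = 27 mm) where the module's origin lies when it is home, with the module's axes parallel to the jig's.
- module: Loose milled aluminium filter module, 60 to 130 g, 38 mm (its x) x 66 mm (its y) x 15 mm (screw heads to 17 mm). Origin: centre of the underside of that rectangle; z up. Starts on the plate's +y half, off the rail, turned up to 0.35 rad against the jig. Its straight +x side goes to the rail, its flat -y end with three brass pads to the end stop. A 6 mm brass stub ends the tail at x = 9, y = 41.5 mm.
- step (a point): Inner corner of the module's cut-away (module x = -1, y = 9, z = 7.5 mm). The main part spans y = -33 to 9 mm over the full 38 mm; the tail spans y = 9 to 33 mm, only x = -1 to 19 mm. So a step face 18 mm wide looks to +y and the tail's side, 24 mm long, looks to -x: a fingertip in this corner can press the module to the rail and drag it along.
- notch (a point): Notch in the module's -x side (module x = -19, y = -12, z = 7.5 mm): 7 mm wide, 6 mm deep, full height, rounded edges; the plunger drops into it when the module is home. The leading corner beside it (-x, -y) is rounded with 6 mm radius.
- tweezers: Straight steel tweezers, 12 x 123 x 9 mm, lying in front of the jig (bystander). Origin: centre of underside.
- spare_board: Green circuit board, 48 x 62 x 10 mm, lying right of the jig (bystander). Origin: centre of underside.
- multimeter: Handheld meter, 140 x 80 x 44 mm, lying right of the jig (bystander). Origin: centre of underside.
- battery: Orange and black block battery, 50 x 27 x 18 mm, lying left of the jig, behind (bystander). Origin: centre of underside.
- flush_cutters: Small cutters, 43 x 128 x 13 mm, lying between robot and jig (bystander). Origin: centre of underside.
- binder_clip: Small black binder clip, 22 x 19 x 17 mm, standing close to the left end of the jig (bystander). Origin: centre of underside.
- solder_reel: Small solder reel, 53 x 56 x 20 mm, left of the jig (bystander). Origin: centre of underside.

How it is judged:
By the outcome, as a careful person would: the job done as asked, in the order asked, and still so for the second after the job is handed in, with the robot touching nothing.
It also fails if it takes over 48 s, if anything falls off the work surface, if the arm or the gripper's body presses on something with over 40 N, if the wrist force passes 120 N, or if a joint passes its speed limit or range.

ROBOT

A 6-joint arm with a two-finger parallel gripper is mounted at the origin on a cart in front of the work surface, level with it; the furniture and walls round the work are solid. World frame = base frame: x ahead of the robot, y to its left, z up, the work surface at z = 0. Lengths are in m, angles in rad, forces in N, time in s.
With the tool pointing down it reaches from about 0.375 to 0.9 m from the base axis. Payload 3.1 kg.
Tool frame: the origin (TCP) lies at the very end of the fingers, on their centre line; the grasp point (between the pads) lies 19 mm behind it; z points along the fingers, y is the line along which they close (so a half turn about z gives the same grasp; the last joint's range is limited). The gripper opens to 87 mm and grips with 3 to 60 N. Pads are 19 mm wide; open, the fingers measure 117 mm over their backs; the gripper's body (75 mm by 190 mm) begins 51 mm behind the grasp point.
Start: joints at [-1.486, 0.527, 1.433, -0, 1.181, -0.178], TCP at [0.163, -0.603, 0.187] pointing down, gripper open.
Joint ranges: [-3.08, 3.08], [-0.75, 2.2], [0.22, 2.44], [-1.43, 4.57], [0, 2.65], [-2.85, 2.85]. Speed limits (rad/s): [2.79, 2.79, 3.14, 3.14, 3.14, 3.14].

INTERFACE

Orientations are given as a unit quaternion [x, y, z, w].
In Python, from rig import robot gives the robot as it stands. The module is installed in compiled form; this text tells all that it offers.
- The arm moves only by the tool servo_tool, never from a script. Its argument "rows" is one flat list of numbers, 5 for each row, row after row: the closure, from -1 (fully open) to 1 (shut), so that 0 is half open, then the shift along the tool's x, y, z in m, then the turn about the tool's z in degrees. A call has 1 to 5 rows; each row shifts and turns the commanded pose from where the row before left it, along the tool's axes as they then stand; what a row does not reach is not made up. A row lasts 1/12 s, in which the tool goes at most 41.7 mm and 7.16 degrees, less where a joint would pass 70% of its speed; a pose out of reach is approached as far as the arm can. A call with a gripper value outside its range is refused whole. The fingers move at their own pace and stop on an object; "newtons" is the grip in N (left out, the last holds). Time passes only in rows, so rows that do not move let the fingers close. It gives the time, the measured TCP pose, the force, the opening and the grip force at its end, in the units of the state.
- robot.get_obs(): the state, without advancing time (a new reading comes with each control period).
- robot.camera(name): name is "side" or "top" or "wrist"; returns a dict with "pixels" (400x640x3 uint8, red, green, blue), "intrinsics" (3x3 intrinsics, pixels), "rvec" (rotation vector, rad) and "tvec" (3), from world to camera coordinates, as OpenCV has them; the wrist camera has in their place "mount" (4x4, takes a point from camera to tool coordinates, whose origin is the TCP and whose axes are the flange's). Camera axes: x right, y down, z forward; pixel columns grow to the right and rows downward; lengths in m; the calibration is good to about 2 mm. The wrist camera is an equidistant fisheye: a pixel r from the principal point sees the ray r / f radians off the axis. A picture is of the moment at which its call begins: read the wrist's pose just before it. There is no depth.
- robot.hand_in(): hands the job in; it is judged then, once.
Trained networks look in a picture, given as the dict that the camera call returned (one of the last four; its "shot" number tells which), for a name from the list of things; names that differ only in an ending like _2 or _b are one class to them, and where a whole thing is asked for, a point or a joint stands for the part that bears it (a point fixed in the world has none). Each returns a list of dicts, best first, with "score" (0 to 1); they miss things now and then, are a little off and sometimes report something else, mostly with a low value. They report only what shows in the picture. A call takes as long as a camera call.
- robot.spot_in(picture, query): "at" ([x, y, z] in m, in world coordinates, good to about 4 mm: the middle of the surface that is visible of it).
- robot.outline_of(picture, query): "region" (400x640 bool, what is visible of it).
- robot.place_of(picture, query): "at" ([x, y, z] in m, in world coordinates, good to about 4 mm: a listed point, or the origin of a listed thing).
The state is a dict: "time": time; "q": joint angles; "joint_velocities": joint speeds; "joint_torque": joint torques, N m; "position": TCP position; "tool_rot": TCP orientation; "ft_force": force on the tool from outside, world axes, zero at the start; "moment": the same for the moment, N m; "grip_width": finger opening in m; "grip_force": force on a finger pad.
Only numpy, scipy, OpenCV 4.12 (cv2) and the standard library are available. Lean on these libraries where they do the work, as an engineer would, in place of code of your own. Each camera call takes 0.05 s, during which the arm holds its last target. There are 200 camera calls.

## Working session

There is one attempt and no reset: what is moved stays moved. The work goes in short steps, Python scripts to look and compute and a tool call to move; the robot and the scene stay as the last step left them, time stands still between calls to the robot, and variables do not carry over. Pictures are saved under pics/ and viewed, at most 10 in all, crops included, and the job is handed in when it is done.

Besides the shell and the picture viewer there is one more tool, called after "Emit:" in YAML: its name, and indented under it one key for each argument. servo_tool: Moves the arm, as the interface text tells. Its arguments: {"type":"object","properties":{"rows":{"type":"array","items":{"type":"number"}},"newtons":{"type":"number"}},"required":["rows"]}

```bash
mkdir -p pics; cat > h.py <<'E'
import numpy as np, cv2
from rig import robot
from scipy.spatial.transform import Rotation as R
def proj(c,P):
    return cv2.projectPoints(np.array(P,float).reshape(-1,1,3),np.array(c['rvec']),np.array(c['tvec']),np.array(c['intrinsics']),None)[0].reshape(-1,2)
def ray(c,uv,z):
    Rm=cv2.Rodrigues(np.array(c['rvec'],float))[0];t=np.array(c['tvec'],float).ravel()
    d=Rm.T@np.linalg.solve(np.array(c['intrinsics']),[uv[0],uv[1],1]);o=-Rm.T@t
    return o+d*(z-o[2])/d[2]
def save(c,n,box=None,s=1):
    im=c['pixels'][:,:,::-1]
    if box: im=im[box[1]:box[3],box[0]:box[2]]
    cv2.imwrite('pics/'+n,cv2.resize(im,None,fx=s,fy=s,interpolation=cv2.INTER_CUBIC))
E
python3 - <<'E'
from h import *
np.set_printoptions(precision=4,suppress=True)
o=robot.get_obs();print(o['time'],o['position'],o['tool_rot'],o['grip_width'])
for n in ('top','side'):
    c=robot.camera(n);save(c,n+'0.png')
    Rm=cv2.Rodrigues(np.array(c['rvec'],float))[0];print(n,'cam at',-Rm.T@np.array(c['tvec']).ravel(),'fwd',Rm[2], c['intrinsics'][0])
    for q in ('jig','end_stop','plunger_nose','nest','module','step','notch','binder_clip','solder_reel','battery'):
        print(q,[(np.array(r['at']),round(r['score'],2)) for r in robot.place_of(c,q)[:2]])
print(robot.get_obs()['time'])
E
```

```text
0.0 [ 0.1629 -0.6025  0.1856] [ 0.9913  0.1315  0.0001 -0.0011] 0.08676041853433591
top cam at [0.2747 0.1825 1.096 ] fwd [ 0.1464  0.0034 -0.9892] [427.9385   0.     322.1729]
jig [(array([0.4237, 0.2216, 0.0015]), 0.67)]
end_stop [(array([0.4855, 0.1509, 0.0255]), 0.8)]
plunger_nose []
nest [(array([0.4701, 0.1839, 0.0295]), 0.62), (array([ 0.5083,  0.4788, -0.002 ]), 0.6)]
module [(array([0.4169, 0.2292, 0.0287]), 0.89)]
step [(array([0.4117, 0.2419, 0.0312]), 0.58)]
notch [(array([0.4006, 0.2148, 0.0328]), 0.91), (array([ 0.3768,  0.3457, -0.0012]), 0.74)]
binder_clip [(array([ 0.3784,  0.3442, -0.0005]), 0.51)]
solder_reel []
battery [(array([0.4509, 0.3868, 0.0002]), 0.49)]
side cam at [-0.0154  0.8891  0.8341] fwd [ 0.3874 -0.6044 -0.6962] [510.8624   0.     316.129 ]
jig [(array([ 0.4289,  0.225 , -0.0018]), 0.65)]
end_stop [(array([0.4837, 0.1479, 0.0297]), 0.94)]
plunger_nose [(array([0.4494, 0.3859, 0.0041]), 0.73)]
nest []
module [(array([0.4172, 0.2312, 0.0267]), 0.76)]
step [(array([0.4107, 0.241 , 0.034 ]), 0.74)]
notch [(array([0.395 , 0.2175, 0.035 ]), 0.91)]
binder_clip []
solder_reel [(array([0.5069, 0.4744, 0.0008]), 0.83)]
battery [(array([0.4498, 0.3856, 0.0028]), 0.59)]
1.1
```

```bash
python3 - <<'E'
from h import *
c=robot.camera('top');p=proj(c,[[.43,.22,.03]])[0].astype(int);print('top',p)
b=(p[0]-100,p[1]-75,p[0]+100,p[1]+75);save(c,'top1.png',b,4);print(b)
c=robot.camera('side');p=proj(c,[[.43,.22,.03]])[0].astype(int);print('side',p)
b=(p[0]-100,p[1]-75,p[0]+100,p[1]+75);save(c,'side1.png',b,4);print(b)
E
```

```text
top [308 200]
(np.int64(208), np.int64(125), np.int64(408), np.int64(275))
side [309 204]
(np.int64(209), np.int64(129), np.int64(409), np.int64(279))
```

View pics/top1.png

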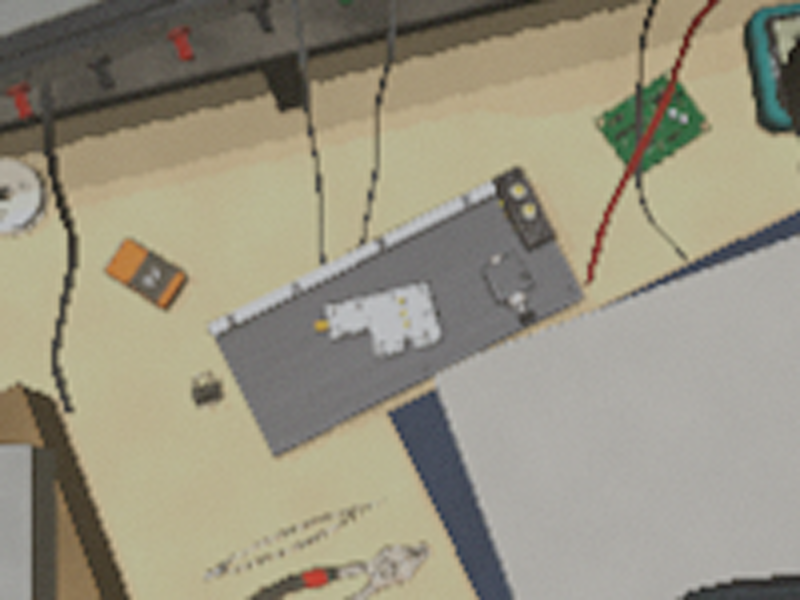

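View pics/side1.png

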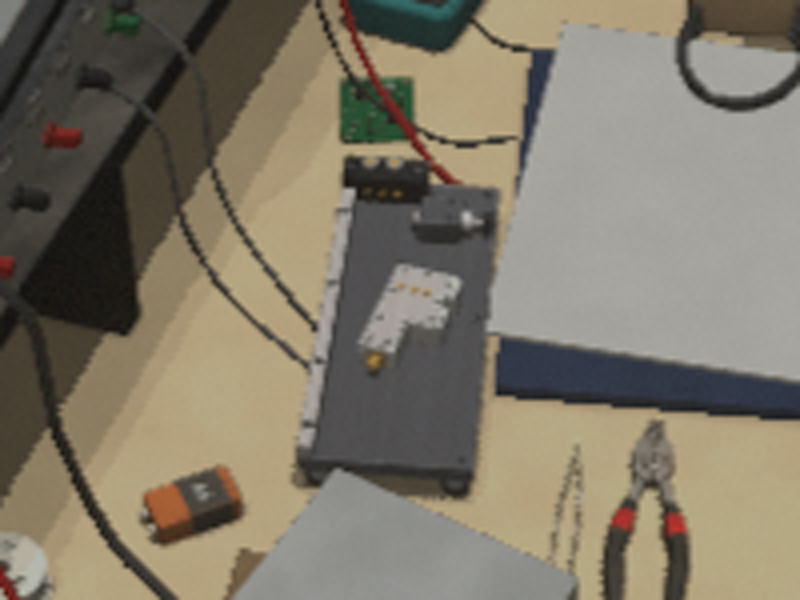

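View pics/top0.png

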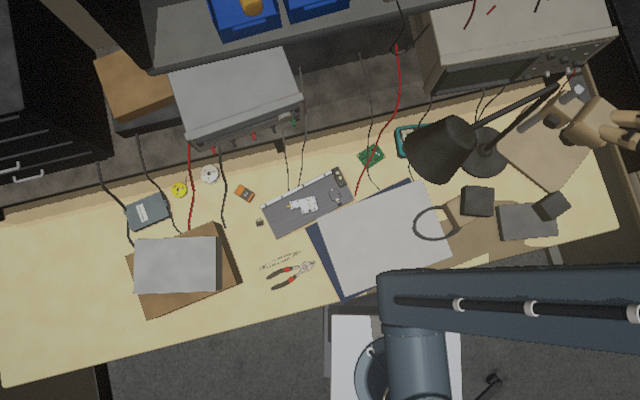

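The top crop shows the jig with its rail from (212,328) to (495,185). The end stop is at (522,208), the plunger block at (507,280), and the module at (385,320) with its tail to the left. The side crop agrees: module at (415,310), block at (455,215), and a grey board edge near the jig at (497,330). The full top view shows a lamp at (445,150) near my path, so I'll check clearances.

```bash
python3 - <<'E'
from h import *
np.set_printoptions(precision=3,suppress=True)
c=robot.camera('top');s=robot.camera('side')
f=lambda p,a,b:(p[0]/4+a,p[1]/4+b)
T=lambda p:f(p,208,125); S=lambda p:f(p,209,129)
print('rail ends top',ray(c,T((212,328)),.037),ray(c,T((495,185)),.037))
print('plate near-left',ray(c,T((278,455)),.027),'near right',ray(c,T((582,297)),.027))
print('mod corners', [ray(c,T(p),.042) for p in [(427,285),(440,345),(380,355),(372,325),(330,335),(332,305),(322,325)]])
def tri(a,b):
    P=[]
    for k in (c,s): P.append(np.array(k['intrinsics'])@np.hstack([cv2.Rodrigues(np.array(k['rvec'],float))[0],np.array(k['tvec'],float).reshape(3,1)]))
    X=cv2.triangulatePoints(P[0],P[1],np.array(a,float).reshape(2,1),np.array(b,float).reshape(2,1));return X[:3,0]/X[3,0]
print('grey corner',tri(T((440,375)),S((497,330))),'endstop',tri(T((522,208)),S((387,170))),'stub',tri(T((322,325)),S((373,362))))
print('modcorner',tri(T((427,285)),S((400,265))), 'psu foot',tri(T((290,105)),S((125,325))))
for z in (.2,.35,.5): print('lamp shade left/bottom at z',z,ray(c,(410,140),z),ray(c,(450,185),z))
print('psu front low edge', [ray(c,(300,105),z) for z in (.1,.2)])
E
```

```text
rail ends top [0.412 0.339 0.037] [0.505 0.163 0.037]
plate near-left [0.334 0.296 0.027] near right [0.436 0.107 0.027]
mod corners [array([0.44 , 0.205, 0.042]), array([0.402, 0.196, 0.042]), array([0.395, 0.233, 0.042]), array([0.414, 0.239, 0.042]), array([0.408, 0.264, 0.042]), array([0.426, 0.264, 0.042]), array([0.414, 0.27 , 0.042])]
grey corner [0.385 0.195 0.013] endstop [0.49  0.146 0.045] stub [0.415 0.27  0.035]
modcorner [0.441 0.205 0.041] psu foot [0.566 0.298 0.001]
lamp shade left/bottom at z 0.2 [ 0.541 -0.002  0.2  ] [ 0.443 -0.086  0.2  ]
lamp shade left/bottom at z 0.35 [0.496 0.028 0.35 ] [ 0.415 -0.041  0.35 ]
lamp shade left/bottom at z 0.5 [0.452 0.059 0.5  ] [0.387 0.004 0.5  ]
psu front low edge [array([0.655, 0.243, 0.1  ]), array([0.617, 0.237, 0.2  ])]
```

View pics/side0.png

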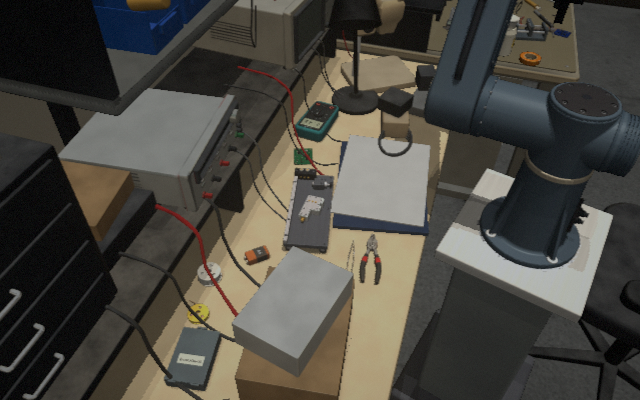

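```bash
python3 - <<'E'
from h import *
np.set_printoptions(precision=3,suppress=True)
c=robot.camera('top');s=robot.camera('side')
def tri(a,b):
    P=[np.array(k['intrinsics'])@np.hstack([cv2.Rodrigues(np.array(k['rvec'],float))[0],np.array(k['tvec'],float).reshape(3,1)]) for k in (c,s)]
    X=cv2.triangulatePoints(P[0],P[1],np.array(a,float).reshape(2,1),np.array(b,float).reshape(2,1));X=X[:3,0]/X[3,0]
    return X,[np.linalg.norm(proj(k,[X])[0]-p).round(1) for k,p in ((c,a),(s,b))]
print('base',tri((487,152),(355,99)))
for a in [(435,150),(440,160),(445,165),(450,150)]:
  print('rim',a,tri(a,(356,22)))
save(c,'lamp.png',(380,70,600,220),3.5)
E
```

```text
base (array([ 0.575, -0.245, -0.002]), [np.float64(1.9), np.float64(1.2)])
rim (435, 150) (array([ 0.474, -0.017,  0.351]), [np.float64(2.5), np.float64(1.5)])
rim (440, 160) (array([ 0.467, -0.022,  0.35 ]), [np.float64(4.1), np.float64(2.4)])
rim (445, 165) (array([ 0.465, -0.028,  0.347]), [np.float64(8.0), np.float64(4.7)])
rim (450, 150) (array([ 0.484, -0.046,  0.336]), [np.float64(1.1), np.float64(0.7)])
```

View pics/lamp.png

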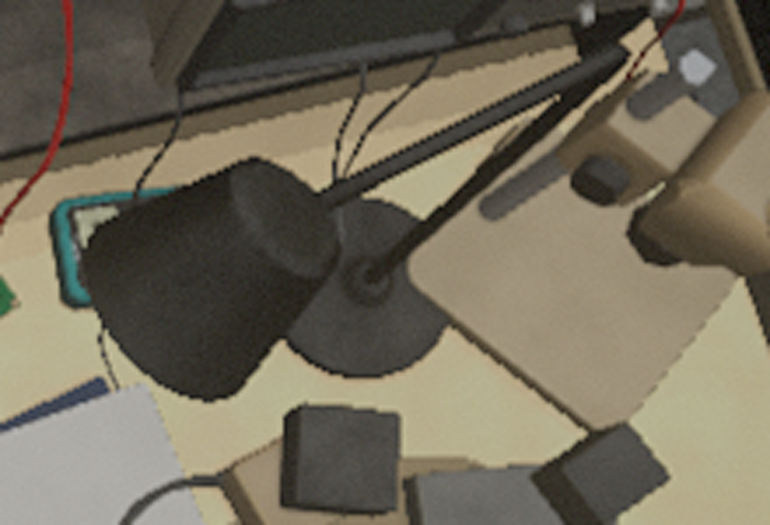

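The lamp crop shows the shade overhanging at about (0.47,-0.03), z≈0.35, with its nearest rim edge at crop (215,400). I'll retract first and pass it at a small radius. The first move also closes the fingers.

Emit:
servo_tool:
  rows: [1,0,-0.041,0,0,1,0,-0.041,0,0,1,0,-0.041,0,0,1,0,-0.041,0,0,1,0,-0.041,0,0]
  newtons: 10

```text
time: 1.82
position: [0.1092, -0.4036, 0.1865]
tool_rot: [0.991, 0.132, -0.0, 0.0]
ft_force: [0.3, 0.5, 0.1]
grip_width: 0.0617
grip_force: 0.0
```

```bash
python3 - <<'E'
from h import *
np.set_printoptions(precision=3,suppress=True)
o=robot.get_obs();print(o['time'],o['position'],np.array(o['q']),o['ft_force'])
c=robot.camera('top');s=robot.camera('side')
def tri(a,b):
    P=[np.array(k['intrinsics'])@np.hstack([cv2.Rodrigues(np.array(k['rvec'],float))[0],np.array(k['tvec'],float).reshape(3,1)]) for k in (c,s)]
    X=cv2.triangulatePoints(P[0],P[1],np.array(a,float).reshape(2,1),np.array(b,float).reshape(2,1));X=X[:3,0]/X[3,0]
    return X
print('cube',tri((478,198),(397,98)))
# visual hull of shade
poly=np.array([(403,141),(409,128),(453,115),(467,121),(476,138),(475,145),(441,184),(418,176)])
mt=np.zeros((400,640),np.uint8);cv2.fillPoly(mt,[poly],1)
poly2=np.array([(328,22),(340,-40),(372,-40),(383,22),(375,30),(340,31)])
g=np.stack(np.meshgrid(np.arange(.3,.65,.01),np.arange(-.25,.12,.01),np.arange(.2,.62,.01),indexing='ij'),-1).reshape(-1,3)
a=proj(c,g);b=proj(s,g)
i=np.array([cv2.pointPolygonTest(poly.astype(np.float32),tuple(map(float,p)),False)>=0 for p in a])
j=np.array([cv2.pointPolygonTest(poly2.astype(np.float32),tuple(map(float,p)),False)>=0 or (p[1]<-40 and 320<p[0]<400) for p in b])
h=g[i&j]
for z in np.arange(.24,.6,.03):
    k=h[abs(h[:,2]-z)<.006]
    if len(k): r=np.hypot(k[:,0],k[:,1]);print(round(z,2),'x',k[:,0].min(),k[:,0].max(),'y',k[:,1].min(),k[:,1].max(),'rmin',r.min())
save(c,'a_top.png',(280,60,640,400),1.1);im=np.hstack([cv2.resize(c['pixels'][60:,:,::-1],(400,213)),cv2.resize(s['pixels'][:340,:,::-1],(400,213))]);cv2.imwrite('pics/both.png',im)
E
```

```text
1.8167 [ 0.109 -0.404  0.187] [-1.575  0.249  1.924 -0.     0.968 -0.268] [0.251 0.527 0.051]
cube [ 0.429 -0.187  0.087]
0.3 x 0.49000000000000016 0.5600000000000003 y -0.09999999999999987 -0.05999999999999983 rmin 0.49819674828324617
0.33 x 0.4500000000000001 0.5400000000000003 y -0.08999999999999986 -0.009999999999999787 rmin 0.4517742799230608
0.36 x 0.4200000000000001 0.5300000000000002 y -0.07999999999999985 0.04000000000000026 rmin 0.4201190307520002
0.39 x 0.4200000000000001 0.5200000000000002 y -0.06999999999999984 0.04000000000000026 rmin 0.4200000000000001
0.42 x 0.4100000000000001 0.5100000000000002 y -0.05999999999999983 0.050000000000000266 rmin 0.41012193308819767
0.45 x 0.4100000000000001 0.5000000000000002 y -0.04999999999999982 0.050000000000000266 rmin 0.41109609582188944
0.48 x 0.4100000000000001 0.49000000000000016 y -0.039999999999999813 0.060000000000000275 rmin 0.41194659848091975
0.51 x 0.39000000000000007 0.48000000000000015 y -0.029999999999999805 0.07000000000000028 rmin 0.3905124837953328
0.54 x 0.39000000000000007 0.47000000000000014 y -0.019999999999999796 0.07000000000000028 rmin 0.3905124837953328
0.57 x 0.38000000000000006 0.46000000000000013 y 2.220446049250313e-16 0.0800000000000003 rmin 0.3820994634908561
```

View pics/both.png

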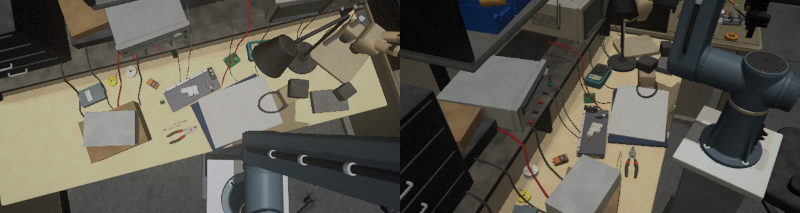

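The combined view shows the arm retracted and clear of everything. The lamp shade is the only hazard, so I'll go along a small-radius arc and measure the wrist before passing under it.

Emit:
servo_tool:
  rows: [1,0.033,-0.013,0,0,1,0.033,-0.013,0,0,1,0.033,-0.013,0,0,1,0.033,-0.013,0,0,1,0.033,-0.013,0,0]

```text
time: 2.33
position: [0.2533, -0.2994, 0.187]
tool_rot: [0.991, 0.131, 0.0, 0.001]
ft_force: [1.1, -1.9, -0.6]
grip_width: 0.0204
grip_force: 0.0
```

Emit:
servo_tool:
  rows: [1,0.028,-0.0195,0,0,1,0.028,-0.0195,0,0,1,0.028,-0.0195,0,0,1,0.028,-0.0195,0,0,1,0,0,0,0]

```text
time: 2.75
position: [0.3425, -0.191, 0.1868]
tool_rot: [0.991, 0.135, 0.001, -0.001]
ft_force: [-0.4, -0.5, -0.5]
grip_width: 0.0007
grip_force: 0.0
```

```bash
python3 - <<'E'
from h import *
np.set_printoptions(precision=3,suppress=True)
o=robot.get_obs();print(o['time'],o['position'],np.array(o['q']),o['ft_force'])
c=robot.camera('top');s=robot.camera('side')
print(proj(c,[o['position']]),proj(s,[o['position']]))
for dz in (.1,.2,.3): print(dz,proj(c,[o['position']+np.array([0,0,dz])]),proj(s,[o['position']+np.array([0,0,dz])]))
cv2.imwrite('pics/both2.png',np.vstack([c['pixels'][80:380,:,::-1],s['pixels'][:300,:,::-1]]))
E
```

```text
2.75 [ 0.342 -0.191  0.187] [-0.798  0.212  1.98   0.003  0.95   0.501] [-0.438 -0.513 -0.451]
[[499.265 233.293]] [[433.103  73.113]]
0.1 [[520.838 229.627]] [[440.34  34.5 ]]
0.2 [[548.421 224.941]] [[448.491  -8.989]]
0.3 [[584.931 218.737]] [[457.74  -58.338]]
```

View pics/both2.png

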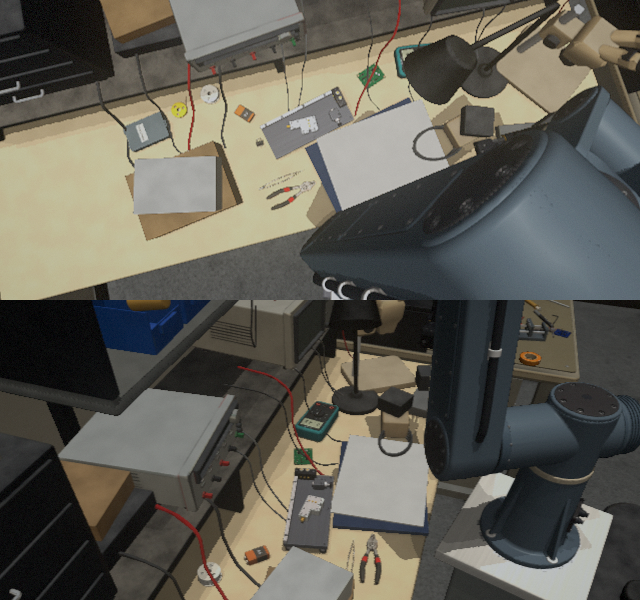

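The stacked view shows the elbow high over the cart. The wrist sits near top-view pixel (600,170), just right of the lamp, and is hidden from the side camera. I'll estimate how far the wrist sticks out from the top silhouette.

```bash
python3 - <<'E'
from h import *
np.set_printoptions(precision=3,suppress=True)
o=robot.get_obs();p=np.array(o['position']);q=o['q'];print(np.array(q))
c=robot.camera('top')
f=np.array([np.cos(q[0]),np.sin(q[0])]);l=np.array([-f[1],f[0]])
a=cv2.imread('pics/top0.png').astype(int);b=c['pixels'][:,:,::-1].astype(int)
m=(abs(a-b).sum(2)>40).astype(np.uint8);m[:, :280]=0
m=cv2.morphologyEx(m,cv2.MORPH_OPEN,np.ones((5,5)))
for u in range(480,640,12):
    r=np.where(m[:,u])[0]
    if len(r):
        v=r.min();print(u,v,[tuple(np.round([(ray(c,(u,v),z)[:2]-p[:2])@f,(ray(c,(u,v),z)[:2]-p[:2])@l],3)) for z in (.35,.45,.55)])
w=robot.camera('wrist');print(w['intrinsics'],np.array(w['mount']))
cv2.imwrite('pics/wl.png',np.hstack([cv2.resize(b[80:280,420:640].astype(np.uint8),None,fx=1.8,fy=1.8),cv2.resize(w['pixels'][:,:,::-1],(396,360)) ]))
E
```

```text
[-0.806  0.212  1.98  -0.     0.949  0.497]
480 222 [(np.float64(-0.068), np.float64(0.078)), (np.float64(-0.102), np.float64(0.096)), (np.float64(-0.135), np.float64(0.114))]
492 220 [(np.float64(-0.051), np.float64(0.066)), (np.float64(-0.086), np.float64(0.086)), (np.float64(-0.122), np.float64(0.106))]
504 200 [(np.float64(-0.009), np.float64(0.076)), (np.float64(-0.051), np.float64(0.095)), (np.float64(-0.092), np.float64(0.113))]
516 212 [(np.float64(-0.01), np.float64(0.047)), (np.float64(-0.051), np.float64(0.069)), (np.float64(-0.092), np.float64(0.092))]
528 209 [(np.float64(0.01), np.float64(0.036)), (np.float64(-0.034), np.float64(0.06)), (np.float64(-0.078), np.float64(0.084))]
540 218 [(np.float64(0.013), np.float64(0.011)), (np.float64(-0.031), np.float64(0.038)), (np.float64(-0.075), np.float64(0.065))]
552 202 [(np.float64(0.05), np.float64(0.016)), (np.float64(0.0), np.float64(0.042)), (np.float64(-0.049), np.float64(0.069))]
564 186 [(np.float64(0.086), np.float64(0.021)), (np.float64(0.032), np.float64(0.047)), (np.float64(-0.022), np.float64(0.073))]
576 177 [(np
[... 271 characters left out ...]
3), np.float64(-0.005)), (np.float64(0.09), np.float64(0.025)), (np.float64(0.027), np.float64(0.054))]
612 180 [(np.float64(0.156), np.float64(-0.03)), (np.float64(0.093), np.float64(0.003)), (np.float64(0.029), np.float64(0.035))]
624 191 [(np.float64(0.157), np.float64(-0.058)), (np.float64(0.093), np.float64(-0.021)), (np.float64(0.03), np.float64(0.015))]
636 202 [(np.float64(0.157), np.float64(-0.085)), (np.float64(0.094), np.float64(-0.045)), (np.float64(0.03), np.float64(-0.005))]
[[309.707   0.    318.175]
 [  0.    309.707 194.755]
 [  0.      0.      1.   ]] [[ 0.001 -0.969 -0.249  0.067]
 [ 1.     0.001 -0.001  0.   ]
 [ 0.001 -0.249  0.969 -0.198]
 [ 0.     0.     0.     1.   ]]
```

View pics/wl.png

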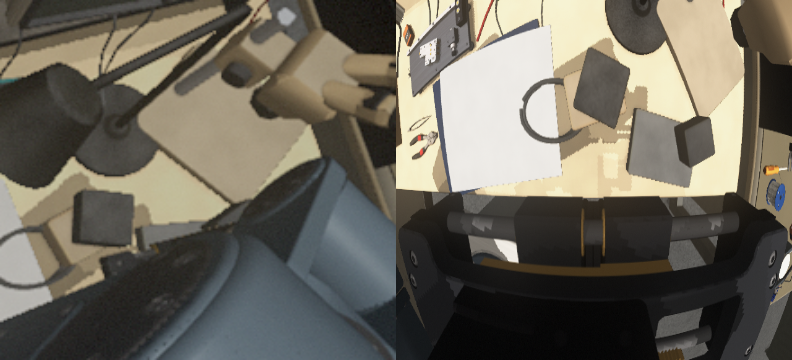

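The wrist is too wide to pass beside or under the shade, which spans z≈0.33–0.47. I'll go over it with the TCP at about 0.58.

Emit:
servo_tool:
  rows: [1,0,0,-0.04,0,1,0,0,-0.04,0,1,0,0,-0.04,0,1,0,0,-0.04,0,1,0,0,-0.04,0]

```text
time: 3.37
position: [0.3385, -0.1964, 0.3887]
tool_rot: [0.992, 0.13, 0.0, 0.0]
ft_force: [1.2, -1.2, -0.8]
grip_width: 0.0004
grip_force: 0.0
```

Emit:
servo_tool:
  rows: [1,0,0,-0.04,0,1,0,0,-0.04,0,1,0,0,-0.04,0,1,0,0,-0.04,0,1,0,0,-0.04,0]

```text
time: 3.78
position: [0.3383, -0.1963, 0.5887]
tool_rot: [0.992, 0.13, 0.0, 0.0]
ft_force: [0.6, -1.6, -0.9]
grip_width: 0.001
grip_force: 0.0
```

Emit:
servo_tool:
  rows: [1,0.0165,-0.0376,0,0,1,0.0165,-0.0376,0,0,1,0.0165,-0.0376,0,0,1,0.0165,-0.0376,0,0,1,0.0165,-0.0376,0,0]

```text
time: 4.2
position: [0.3701, 0.0078, 0.5868]
tool_rot: [0.992, 0.129, 0.0, 0.0]
ft_force: [1.6, -0.2, 0.6]
grip_width: 0.0009
grip_force: 0.0
```

Emit:
servo_tool:
  rows: [1,0.0165,-0.0376,0,0,1,0.0165,-0.0376,0,0,1,0.0165,-0.0376,0,0,1,0.0165,-0.0376,0,0,1,0.0165,-0.0376,0,0]

```text
time: 4.62
position: [0.4015, 0.2112, 0.5867]
tool_rot: [0.992, 0.13, 0.0, 0.0]
ft_force: [-0.4, -1.1, 0.4]
grip_width: 0.0006
grip_force: 0.0
```

Emit:
servo_tool:
  rows: [1,0,0,-0.0,-6.4,1,0,0,0,-6.4,1,0,0,0.04,0,1,0,0,0.04,0,1,0,0,0.04,0]

```text
time: 5.03
position: [0.402, 0.2094, 0.4655]
tool_rot: [0.971, 0.24, 0.001, 0.0]
ft_force: [0.9, 0.1, -0.8]
grip_width: 0.0002
grip_force: 0.0
```

Emit:
servo_tool:
  rows: [1,0,0,0.04,0,1,0,0,0.04,0,1,0,0,0.04,0,1,0,0,0.04,0,1,0,0,0.04,0]

```text
time: 5.45
position: [0.4017, 0.209, 0.2651]
tool_rot: [0.971, 0.239, 0.001, 0.0]
ft_force: [0.9, 0.3, 0.0]
grip_width: 0.0007
grip_force: 0.0
```

```bash
cat >> h.py <<'E'
def wproj(c,o,P):
    M=np.array(c['mount']);Rt=R.from_quat(o['tool_rot']).as_matrix()
    X=(np.array(P,float)-o['position'])@Rt; X=(X-M[:3,3])@M[:3,:3]
    K=np.array(c['intrinsics']);r=np.hypot(X[...,0],X[...,1]);th=np.arctan2(r,X[...,2])
    k=th/np.maximum(r,1e-9)
    return np.stack([K[0,0]*k*X[...,0]+K[0,2],K[1,1]*k*X[...,1]+K[1,2]],-1)
def jw(P,org,t):  # jig (mm) -> world
    P=np.asarray(P,float)/1000;cs,sn=np.cos(t),np.sin(t)
    return np.stack([org[0]+cs*P[...,0]-sn*P[...,1],org[1]+sn*P[...,0]+cs*P[...,1],P[...,2]],-1)
def ortho(c,o,org,t,z,s=2.4,hx=60,hy=120):
    # image: columns = -jig y (left=+y), rows = -jig x (up=+x)
    u,v=np.meshgrid(np.arange(int(2*hy*s)),np.arange(int(2*hx*s)))
    P=jw(np.stack([hx-v/s,hy-u/s,np.full(u.shape,z)],-1),org,t)
    m=wproj(c,o,P).astype(np.float32)
    return cv2.remap(c['pixels'][:,:,::-1],m[...,0],m[...,1],cv2.INTER_CUBIC)
E
python3 - <<'E'
from h import *
np.set_printoptions(precision=4,suppress=True)
o=robot.get_obs();c=robot.camera('wrist');print(o['position'],o['tool_rot'])
for q in ('jig','end_stop','plunger_nose','nest','module','step','notch'):
    print(q,[(np.array(r['at']),round(r['score'],2)) for r in robot.place_of(c,q)[:2]])
np.savez('w1.npz',pix=c['pixels'],K=c['intrinsics'],M=c['mount'],p=o['position'],q=o['tool_rot'])
org=(.4225,.223);t=np.radians(28)
im=np.vstack([ortho(c,o,org,t,37.),ortho(c,o,org,t,42.)])
for im0 in (im,):
    for k in range(0,12): cv2.line(im0,(int(k*20*2.4),0),(int(k*20*2.4),5),(0,0,255),1)
cv2.imwrite('pics/ortho.png',im)
E
```

```text
[0.4017 0.209  0.2651] [0.9709 0.2394 0.0006 0.0001]
jig [(array([ 0.4268,  0.2285, -0.0025]), 0.9)]
end_stop [(array([0.4864, 0.1549, 0.0258]), 0.59)]
plunger_nose [(array([ 0.3788,  0.3453, -0.0026]), 0.21)]
nest [(array([0.4699, 0.1817, 0.0297]), 0.81)]
module [(array([0.4219, 0.2327, 0.0249]), 0.91)]
step [(array([0.4147, 0.2399, 0.0365]), 0.67)]
notch [(array([0.402 , 0.2192, 0.0353]), 0.69)]
```

View pics/ortho.png

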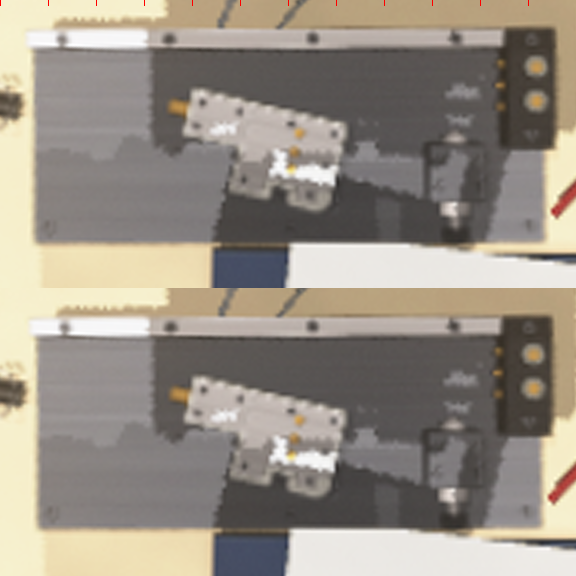

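The ortho view shows the jig aligned at 28° and the rail's inner edge at row 48, so my jig origin guess is off by about +2 mm in x. The module is turned about −12° with its centre near guess-jig (−2, 11.5) mm. Its step corner is at pixel (240,440), and the path toward the rail is clear. Next I move in front of its −x side and go down.

Emit:
servo_tool:
  rows: [1,-0.023,-0.0066,0,0,1,0,0,0.04,0,1,0,0,0.04,0,1,0,0,0.04,0,1,0,0,0.04,0]

```text
time: 6.27
position: [0.3802, 0.2067, 0.1074]
tool_rot: [0.97, 0.241, 0.004, 0.0]
ft_force: [1.4, 0.7, -1.0]
grip_width: 0.0006
grip_force: 0.0
```

Emit:
servo_tool:
  rows: [1,0,0,0.04,0,1,0,0,0.02,0,1,0,0,0.01,0,1,0,0,0,0]

```text
time: 6.6
position: [0.3782, 0.2061, 0.0355]
tool_rot: [0.97, 0.241, -0.001, -0.0]
ft_force: [-0.5, -0.1, -0.4]
grip_width: 0.0004
grip_force: 0.0
```

```bash
cat >> h.py <<'E'
ORG=(.4245,.2235);T=np.radians(28.1)
def tj(p):
    d=np.array(p)[:2]-ORG;return np.round(1000*np.array([d[0]*np.cos(T)+d[1]*np.sin(T),-d[0]*np.sin(T)+d[1]*np.cos(T)]),1)
def fj(f): return np.round([f[0]*np.cos(T)+f[1]*np.sin(T),-f[0]*np.sin(T)+f[1]*np.cos(T),f[2]],1)
E
python3 - <<'E'
from h import *
o=robot.get_obs();print(o['time'],o['position'],tj(o['position']),fj(o['ft_force']),np.degrees(R.from_quat(o['tool_rot']).as_euler('zyx')))
E
```

```text
6.6 [0.37816945 0.2060536  0.03551613] [-49.1   6.4] [-0.4  0.1 -0.4] [-2.79162798e+01 -6.70181850e-02  1.79983521e+02]
```

Emit:
servo_tool:
  rows: [1,0,0.003,0.004,0,1,0.006,0,0,0,1,0.006,0,0,0,1,0.005,0,0,0,1,0.005,0,0,0]

```text
time: 7.02
position: [0.4003, 0.2142, 0.0336]
tool_rot: [0.97, 0.241, 0.002, -0.0]
ft_force: [-0.3, -0.6, 0.6]
grip_width: 0.0007
grip_force: 0.0
```

Emit:
servo_tool:
  rows: [1,0.005,0,0,0,1,0.004,0,0,0,1,0,0,0,0]

```text
time: 7.27
position: [0.4079, 0.2184, 0.0328]
tool_rot: [0.97, 0.241, 0.001, -0.0]
ft_force: [0.3, 0.1, -0.2]
grip_width: 0.0004
grip_force: 0.0
```

```bash
cat >> h.py <<'E'
def look(n=''):
    np.set_printoptions(precision=4,suppress=True)
    o=robot.get_obs();print(round(o['time'],2),o['position'],'jig',tj(o['position']),'F',fj(o['ft_force']))
    c=robot.camera('wrist');im=ortho(c,o,ORG,T,42.,s=3);cv2.imwrite('pics/o%s.png'%n,im)
    for k,cc in (('wrist',c),('top',robot.camera('top')),('side',robot.camera('side'))):
        for q in ('module','step','notch'):
            print(k,q,[(tj(r['at']),round(r['score'],2)) for r in robot.place_of(cc,q)[:1]])
    # module yaw from outline in ortho
    r=robot.outline_of(c,'module')
    if r:
        c2=dict(c);c2['pixels']=np.repeat((np.array(r[0]['region'])*255).astype(np.uint8)[...,None],3,2)
        m=(ortho(c2,o,ORG,T,42.,s=3)[...,0]>127).astype(np.uint8);cs=cv2.findContours(m,cv2.RETR_EXTERNAL,cv2.CHAIN_APPROX_NONE)[0]
        k=max(cs,key=cv2.contourArea)
        k=k[:,0,:].astype(float);J=np.c_[60-k[:,1]/3,120-k[:,0]/3]
        print('outline x',J[:,0].min(),J[:,0].max(),'y',J[:,1].min(),J[:,1].max())
        # far side profile
        pr=[(y,J[abs(J[:,1]-y)<1,0].max()) for y in np.arange(J[:,1].min()+4,J[:,1].max()-2,4) if (abs(J[:,1]-y)<1).any()]
        pr=np.array(pr);pr2=pr[pr[:,1]>pr[:,1].max()-20]
        l=cv2.fitLine(pr2.astype(np.float32),cv2.DIST_HUBER,0,.01,.01).ravel();print('far side yaw deg',-np.degrees(np.arctan(l[1]/l[0])),'mean x',pr2[:,1].mean());print(pr.round(1).tolist())
    return o,c
E
python3 -c "
from h import *
look('1')"
```

```text
7.27 [0.4079 0.2184 0.0328] jig [-17.1   3.3] F [ 0.3 -0.1 -0.2]
wrist module [(array([ 0.5, 10.1]), 0.9)]
wrist step [(array([-0.7, 20. ]), 0.68)]
wrist notch [(array([-22.6,   6.7]), 0.82)]
top module [(array([189.6, 184.6]), 0.47)]
top step [(array([193.4, 183.4]), 0.52)]
top notch []
side module [(array([-1.6, 11.2]), 0.55)]
side step [(array([-4.4, 20.5]), 0.73)]
side notch [(array([-30. ,   9.9]), 0.53)]
outline x -17.66666666666667 23.333333333333336 y -24.0 49.0
far side yaw deg -11.71989 mean x 17.01960784313726
[[-20.0, 10.3], [-16.0, 11.7], [-12.0, 12.3], [-8.0, 13.0], [-4.0, 13.7], [0.0, 15.3], [4.0, 16.3], [8.0, 16.7], [12.0, 17.3], [16.0, 18.7], [20.0, 19.3], [24.0, 20.0], [28.0, 20.7], [32.0, 22.7], [36.0, 23.3], [40.0, 20.3], [44.0, 17.7]]
```

```bash
python3 - <<'E'
from h import *
o=robot.get_obs();c=robot.camera('wrist');s=robot.camera('side')
m=wproj(c,o,jw([0,8,42.],ORG,T)).astype(int);print(m)
w=c['pixels'][max(0,m[1]-75):m[1]+75,m[0]-100:m[0]+100,::-1];print(wproj(c,o,[o['position']]))
p=proj(s,[o['position']])[0].astype(int);print(p)
sc=s['pixels'][p[1]-75:p[1]+75,p[0]-100:p[0]+100,::-1]
f=lambda i:cv2.resize(i,(400,300),interpolation=cv2.INTER_CUBIC)
a=np.hstack([f(w),f(sc)])
b=cv2.resize(ortho(c,o,ORG,T,42.,s=3)[:,100:620],(433,300));d=cv2.resize(robot.camera('top')['pixels'][150:250,240:360,::-1],(367,300),interpolation=cv2.INTER_CUBIC)
cv2.imwrite('pics/last.png',np.vstack([a,np.hstack([b,d])]))
E
```

```text
[310 193]
[[318.15495412 217.07205745]]
[319 207]
```

View pics/last.png

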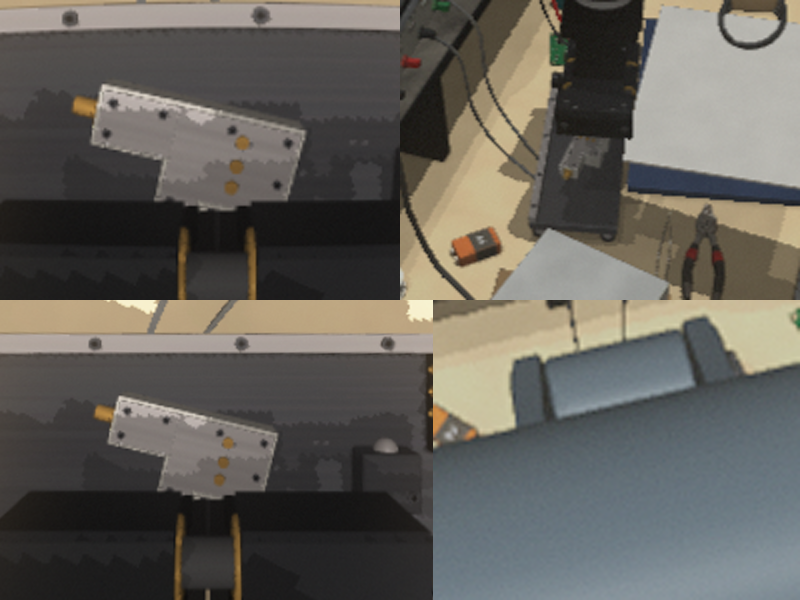

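The composite shows the module unmoved at yaw about −12°, with the gripper body hiding the fingertips next to its near side at about crop (216,200). I'll keep pushing in small steps and follow it numerically.

Emit:
servo_tool:
  rows: [1,0.003,0,0,0,1,0.003,0,0,0,1,0.002,0,0,0,1,0,0,0,0]

```text
time: 8.4
position: [0.4144, 0.2219, 0.0326]
tool_rot: [0.97, 0.241, 0.001, -0.0]
ft_force: [-0.4, -0.5, 0.2]
grip_width: 0.0006
grip_force: 0.0
```

```bash
python3 -c "
from h import *
look('2')"
```

```text
8.4 [0.4144 0.2219 0.0326] jig [-9.6  3.3] F [-0.6 -0.2  0.2]
wrist module [(array([-92.1, 126. ]), 0.68)]
wrist step [(array([ 0.9, 16.3]), 0.92)]
wrist notch []
top module []
top step []
top notch []
side module [(array([-5.4,  6.5]), 0.86)]
side step [(array([-7. , 19.7]), 0.88)]
side notch [(array([-28.1,   7.3]), 0.55)]
outline x -10.0 24.0 y -24.333333333333343 48.33333333333333
far side yaw deg -13.355793 mean x 17.823529411764707
[[-20.3, 11.0], [-16.3, 11.7], [-12.3, 12.3], [-8.3, 13.3], [-4.3, 14.7], [-0.3, 16.0], [3.7, 16.7], [7.7, 17.3], [11.7, 19.0], [15.7, 20.0], [19.7, 20.7], [23.7, 21.0], [27.7, 22.7], [31.7, 23.3], [35.7, 24.0], [39.7, 21.7], [43.7, 17.7]]
```

```bash
python3 - <<'E'
from h import *
o=robot.get_obs();c=robot.camera('wrist');print(wproj(c,o,[o['position']]))
for z in (27,42):
  print(z,[ (x,y,wproj(c,o,jw([x,y,float(z)],ORG,T)).round().tolist()) for x,y in ((-10,3),(0,3),(38,3))])
g=c['pixels'].mean(2)
print('cols 250..390 step4; rows 165..260 step 4')
for v in range(165,300,4): print(v,''.join(' .:-=+*#%@'[min(9,int(g[v,u]/25.6))] for u in range(240,400,2)))
E
```

```text
[[318.15500251 217.07207142]]
27 [(-10, 3, [319.0, 213.0]), (0, 3, [319.0, 200.0]), (38, 3, [319.0, 144.0])]
42 [(-10, 3, [319.0, 221.0]), (0, 3, [319.0, 206.0]), (38, 3, [319.0, 146.0])]
cols 250..390 step4; rows 165..260 step 4
165 :::::::::::-::::-:::::::::::::::::::::::::::::::::::::::::::::::::::::::::::::::
169 ::::::::::::----::::::::::::::::::::::::::::::::::::::::::::::::::::::::::::::::
173 ::::::::::-+==-------:::::::::::::::::::::::::::::::::::::::::::::::::::::::::::
177 ::::::::::==+++==++++=-:-------:::::::::::::::::::::::::::::::::::::::::::::::::
181 ::::-----:++-.:=++==+++==+++++=--------:::::::::::::::::::::::::::::::::::::::::
185 ::::-----=+==========+===--==++==+++++==-------:::::::::::::::::::::::::::::::::
189 :::::::::+===============::==+====++========++++-::-::-:::::::::::::::::::::::::
193 :::::::::++================================-===+====++++-----:.:::::::::::::::::
197 :...:..:-+=:.-===============+============-.-=-=============+-.:::::....:..:.::.
201 :.......++=================================----------===:.-=+..:::::.....:::::::
205 :...........:.:-
[... 1319 characters left out ...]
....................
269 ..............................-:..:....:.......:-...............................
273 ..............................-:.      -      .:-...............................
277 ............................. -:.      =       :- ..............................
281 ............................. ::.      =       :: ..............................
285 ......................... ...          -          . ......... ..................
289 ............ ........ .......          -          ......................... ....
293    ...            .      ...           -     ..........::::::.:.::::::.::::.::.:
297 :::::...........:......................:......:::::...:.::::....:::::.:.:::..:.:
```

```bash
python3 - <<'E'
from h import *
w=np.load('w1.npz');c=dict(pixels=w['pix'],intrinsics=w['K'],mount=w['M']);o=dict(position=w['p'],tool_rot=w['q'])
Rt=R.from_quat(w['q']).as_matrix()
for d in ([0,0,0],[.0095,0,0],[.0095,.01,0],[.0095,-.01,0],[0,0,-.019],[.0095,0,-.019],[.0095,0,-.04]): print(d,wproj(c,o,w['p']+Rt@np.array(d)).round())
g=w['pix'].mean(2)
for v in range(195,262,3): print(v,''.join(' .:-=+*#%@'[min(9,int(g[v,u]/25.6))] for u in range(270,370,1)))
E
```

```text
[0, 0, 0] [318. 217.]
[0.0095, 0, 0] [318. 204.]
[0.0095, 0.01, 0] [333. 204.]
[0.0095, -0.01, 0] [303. 204.]
[0, 0, -0.019] [318. 227.]
[0.0095, 0, -0.019] [318. 212.]
[0.0095, 0, -0.04] [318. 224.]
195 %%%%%%%%%%%%%%%%%%%%%%%#+--------------------=%@@@@@@@@@@@@@@@@@@@@@@@@@@@@@@@@@@@@@@@@@@@@@@@@@@@@@
198 %%%%%%%%%%%%%%%%%%%%%%%#+--------------------#%@@@@@@@@@@@@@@@@@@@@@@@@@@@@@@@@@@@@@@@@@@@@@@@@@@@@@
201 %%%%%%%%%%@@@@@@%%%%%%%%+-------------------=%@@@@@@@@@@@@@@@@@@@@@@@@@@@@@@@@@@@@@@@@@@@@@@@@@@@@@@
204 %%%%%@%%%%%@@@@@@@@%%%%%*-------------------+%@@@@@@@@@@@@@@@@@@@@@@@@@@@@@@@@@@@@@@@@@@@@@@@@@@@@@@
207 #***+##%%%%@%%%@%@%%%%%#+------------------=*%@@@@@@@@@@%@@@@@@@@@@@@@@@@@@@@@@@@@@@@@@@@@@@@@@@@@@@
210 %%%%%%%%%%%%%%%%%%%%%%%*=------------------=#%@@@@@@@@@@@%%@%@@@@@@@@@@@@@@@@@@@@@@@@@@@@@@@@@@@@@@@
213 %%%%%%%%%%%%%%%%%%%%%%#+=-----------------:+@@@@@@@@@@@%@%%@%%%@@@@@@@@@@@@@@@@@@@@@@@@@@@@@@@@@@@@@
216 %%%%%%%%%%%%%%%%%%%%%%++=------------------+@@@@@@%%%%@@%@@@@@@@@@@@@@@@@@@@@@@@@@@@@@@@@@@@@@@@@@@@
219 ::::::::::::::::::::::::.......:------:---+%@@@@@%%%@%%@
[... 814 characters left out ...]
--::.............................:----................................
246 .............................:--:...............................--=-................................
249 .............................:--:......:::::::::::::::::::::::::----................................
252 .............................:--:.....:::::::::::::::::::::::::::---................................
255 .............................:--:::::::::::::::::::::::::::::::::---................................
258 .............................:--:::::::::::::::::::::::::::::::::-=-................................
261 .............................:--:::::::::::::::::::::::::::::::::-==................................
```

Emit:
servo_tool:
  rows: [1,0,0,-0.04,0,1,0,0,-0.04,0,0,-0.02,0,-0.03,0,0,-0.02,0,0,0,0,0,0,0,0]

```text
time: 9.52
position: [0.3745, 0.2018, 0.1437]
tool_rot: [0.97, 0.241, -0.001, 0.0]
ft_force: [-0.3, 0.2, -1.4]
grip_width: 0.0132
grip_force: 0.0
```

Emit:
servo_tool:
  rows: [0,0,0,0,0,0,0,0,0,0,0,0,0,0,0]

```text
time: 9.77
position: [0.3789, 0.203, 0.1419]
tool_rot: [0.97, 0.241, -0.0, -0.0]
ft_force: [-0.2, 0.4, -0.3]
grip_width: 0.0325
grip_force: 0.0
```

```bash
python3 - <<'E'
from h import *
o=robot.get_obs();print(o['position'],o['grip_width'],tj(o['position']))
c=robot.camera('wrist');g=c['pixels'].mean(2)
Rt=R.from_quat(o['tool_rot']).as_matrix();w=o['grip_width']/2
for s in (1,-1):
  for d in ([0,s*w,0],[.0095,s*w,0],[.0095,s*(w+.015),0]): print(d,wproj(c,o,o['position']+Rt@np.array(d)).round())
for v in range(185,270,4): print(v,''.join(' .:-=+*#%@'[min(9,int(g[v,u]/25.6))] for u in range(220,420,2)))
E
```

```text
[0.37887905 0.20304651 0.14194463] 0.032461357763879733 [-49.9   3.4]
[0, 0.016230678881939867, 0] [342. 217.]
[0.0095, 0.016230678881939867, 0] [342. 204.]
[0.0095, 0.031230678881939866, 0] [365. 204.]
[0, -0.016230678881939867, 0] [294. 217.]
[0.0095, -0.016230678881939867, 0] [294. 204.]
[0.0095, -0.031230678881939866, 0] [272. 203.]
185 ***====+========================+*=----------------%@@@@@@@@@@@@@@@@@@@@@@@@@@@@@@@@@@@@@@@@@@@@@@@@
189 ***================================----------------%@@@@@@@@@@@@@@@@@@@@@@@@@@@@@@@@@@@@@@@@@@@@@@@@
193 ***================================---:---:-------:@@@@@@@@@@@@@@@@@@@@@@@@@@@@@@@@@@@@@@@@@@@@@@@@@
197 ***+===============================-::::----------#@@@@@@@@@@@@@@@@@@@@@@@@@@@@@@@@@@@@@@@@@@@@@@@@@
201 ***+===============================-::::----------@@@@@@@@@@@@@@@@@@@@@@@@@@@@@@@@@@@@@@@@@@@@@@@@@@
205 ***+===============================----::---------@@@@@@@@@@@@@@@@@@@@@@@@@@@@@@@@@@@@@@@@@@@@@@@@@@
209 ***+===============================-::-----------*@@@@@@@@@@@@@@@@@@@@@@@@@@@@@@@@@@@@@@@@@@@@@@@@@@
213 +=::::::-=============
[... 848 characters left out ...]
................:..::::::::::::::::::::::::::::::::::::::-=........:..
249 ..........::.....::::::::::::::::::::::::::::::::::::::::::::::::::::::::::::::::::::::-=:..::::::..
253 ........ .-:.:::::::::::::::::::::::::::::::::::::::::::::::::::::::::::::-----------::-=:..........
257 ..........-:.:::::::::::::::::::::::::::::::::::::::::::::::::::::::::::--------------:-+-..........
261 ..........-:.:::::::::::::::::::::::::::::::::::::::::::::::::::::::::::::------------:-+-..........
265 ..........-:...::::::::::::::::::::::::::::::::::::::::::::::::::::::::::::::::-------:-+-..........
269 ..........::......:::::::::::::::::::::::::::::::::::::::::::::::::::::::::::::::::::::--:..........
```

Now I can see that the fingertips taper and end near pixel row 221, and the last push never touched the module. I'll probe the bare plate to find where the fingertips really end.

Emit:
servo_tool:
  rows: [1,0.02,0.039,0,0,1,0,0,0.035,0,1,0,0,0.035,0,1,0,0,0.03,0,1,0,0,0.004,0]

```text
time: 10.23
position: [0.4093, 0.1782, 0.034]
tool_rot: [0.971, 0.241, -0.005, -0.0]
ft_force: [-0.7, -0.7, 0.5]
grip_width: 0.0179
grip_force: 0.0
```

Emit:
servo_tool:
  rows: [1,0,0,0.001,0,1,0,0,0.001,0,1,0,0,0.001,0,1,0,0,0,0]

```text
time: 10.57
position: [0.4135, 0.1793, 0.0369]
tool_rot: [0.97, 0.241, 0.002, 0.0]
ft_force: [-1.0, -0.3, 0.2]
grip_width: 0.0013
grip_force: 0.0
```

Emit:
servo_tool:
  rows: [1,0,0,0.001,0,1,0,0,0.001,0,1,0,0,0,0]

```text
time: 10.82
position: [0.4126, 0.1791, 0.0342]
tool_rot: [0.97, 0.241, 0.001, 0.0]
ft_force: [0.1, -0.5, 0.5]
grip_width: 0.0009
grip_force: 0.0
```

Emit:
servo_tool:
  rows: [1,0,0,0.001,0,1,0,0,0.001,0,1,0,0,0.001,0,1,0,0,0.001,0,1,0,0,0,0]

```text
time: 11.23
position: [0.412, 0.1789, 0.0293]
tool_rot: [0.97, 0.241, -0.0, -0.0]
ft_force: [0.6, -0.2, -0.2]
grip_width: 0.0005
grip_force: 0.0
```

Emit:
servo_tool:
  rows: [1,0,0,0.001,0,1,0,0,0.001,0,1,0,0,0,0]

```text
time: 11.48
position: [0.412, 0.1789, 0.0273]
tool_rot: [0.97, 0.241, -0.0, -0.0]
ft_force: [-0.6, -0.1, 1.0]
grip_width: -0.0
grip_force: 0.0
```

Emit:
servo_tool:
  rows: [1,0,0,0.001,0,1,0,0,0.001,0,1,0,0,0,0]

```text
time: 11.73
position: [0.4121, 0.1789, 0.0254]
tool_rot: [0.97, 0.241, -0.0, -0.0]
ft_force: [-0.3, -0.2, -0.2]
grip_width: 0.0005
grip_force: 0.0
```

Emit:
servo_tool:
  rows: [1,0,0,0.001,0,1,0,0,0.001,0,1,0,0,0.001,0,1,0,0,0,0]

```text
time: 12.07
position: [0.4121, 0.1789, 0.0224]
tool_rot: [0.97, 0.241, -0.0, -0.0]
ft_force: [-0.2, -0.9, 0.1]
grip_width: 0.0006
grip_force: 0.0
```

Emit:
servo_tool:
  rows: [1,0,0,0.001,0,1,0,0,0.001,0,1,0,0,0.001,0,1,0,0,0,0]

```text
time: 12.4
position: [0.4121, 0.1789, 0.0194]
tool_rot: [0.97, 0.241, -0.0, -0.0]
ft_force: [0.2, 0.4, 0.4]
grip_width: 0.0006
grip_force: 0.0
```

Emit:
servo_tool:
  rows: [1,0,0,0.001,0,1,0,0,0.001,0,1,0,0,0.001,0,1,0,0,0,0]

```text
time: 12.73
position: [0.4121, 0.1789, 0.0164]
tool_rot: [0.97, 0.241, -0.0, -0.0]
ft_force: [-0.8, 1.2, 0.5]
grip_width: 0.0006
grip_force: 0.0
```

Emit:
servo_tool:
  rows: [1,0,0,0.001,0,1,0,0,0.001,0,1,0,0,0.001,0,1,0,0,0,0]

```text
time: 13.07
position: [0.4121, 0.1789, 0.0134]
tool_rot: [0.97, 0.241, -0.0, -0.0]
ft_force: [-0.9, 0.2, -0.5]
grip_width: 0.0006
grip_force: 0.0
```

Emit:
servo_tool:
  rows: [1,0,0,0.001,0,1,0,0,0.001,0,1,0,0,0.001,0,1,0,0,0,0]

```text
time: 13.4
position: [0.4121, 0.1789, 0.0104]
tool_rot: [0.97, 0.241, -0.0, -0.0]
ft_force: [0.5, -0.3, -0.3]
grip_width: 0.0002
grip_force: 0.0
```

```bash
python3 - <<'E'
from h import *
o,c=look('3');print(np.array(o['joint_torque']),o['moment'])
s=robot.camera('side')
for q in ('jig','end_stop','tweezers','binder_clip'):
    print(q,[(np.array(r['at']).round(3),round(r['score'],2)) for r in robot.place_of(s,q)[:1]],[(np.array(r['at']).round(3),round(r['score'],2)) for r in robot.place_of(c,q)[:1]])
E
```

```text
13.4 [0.4121 0.1789 0.0104] jig [-32.  -33.5] F [ 0.2 -0.5 -0.3]
wrist module [(array([ 1.1, 10.2]), 0.68)]
wrist step [(array([-1.9, 18.3]), 0.76)]
wrist notch []
top module []
top step []
top notch []
side module [(array([-5.1,  8.1]), 0.89)]
side step [(array([-4.1, 21. ]), 0.72)]
side notch [(array([-32.6,   9.4]), 0.97)]
outline x -21.66666666666667 23.0 y -25.0 48.33333333333333
far side yaw deg -13.031667 mean x 16.96078431372549
[[-21.0, 10.3], [-17.0, 11.0], [-13.0, 12.0], [-9.0, 12.0], [-5.0, 13.3], [-1.0, 14.3], [3.0, 16.0], [7.0, 16.7], [11.0, 18.0], [15.0, 18.7], [19.0, 19.3], [23.0, 20.7], [27.0, 21.3], [31.0, 22.7], [35.0, 22.7], [39.0, 22.0], [43.0, 17.3]]
[ -0.0085 -35.7537  -5.0721   0.0287  -0.0783   0.0002] [-0.0141  0.0003  0.0384]
jig [(array([0.425, 0.224, 0.   ]), 0.9)] [(array([ 0.423,  0.227, -0.003]), 0.56)]
end_stop [(array([0.482, 0.151, 0.03 ]), 0.56)] [(array([0.486, 0.157, 0.026]), 0.82)]
tweezers [(array([ 0.282,  0.287, -0.001]), 0.4)] [(array([0.282, 0.29 , 0.001]), 0.76)]
binder_clip [] [(array([0.485, 0.152, 0.027]), 0.63)]
```

Emit:
servo_tool:
  rows: [1,0,0,0.001,0,1,0,0,0.001,0,1,0,0,0.001,0,1,0,0,0,0]

```text
time: 14.83
position: [0.412, 0.1789, 0.0073]
tool_rot: [0.97, 0.241, -0.0, -0.0]
ft_force: [0.6, 0.5, 0.0]
grip_width: 0.0004
grip_force: 0.0
```

Emit:
servo_tool:
  rows: [1,0,0,0.001,0,1,0,0,0.001,0,1,0,0,0.001,0,1,0,0,0,0]

```text
time: 15.17
position: [0.4121, 0.1789, 0.0044]
tool_rot: [0.97, 0.241, -0.0, -0.0]
ft_force: [0.2, 0.4, -0.1]
grip_width: 0.0006
grip_force: 0.0
```

Emit:
servo_tool:
  rows: [1,0,0,0.001,0,1,0,0,0.001,0,1,0,0,0.001,0,1,0,0,0,0]

```text
time: 15.5
position: [0.4121, 0.1789, 0.0014]
tool_rot: [0.97, 0.241, -0.0, -0.0]
ft_force: [0.6, 0.7, 0.1]
grip_width: -0.0
grip_force: 0.0
```

Emit:
servo_tool:
  rows: [1,0,0,0.001,0,1,0,0,0.001,0,1,0,0,0.001,0,1,0,0,0,0]

```text
time: 15.83
position: [0.4121, 0.1789, -0.0016]
tool_rot: [0.97, 0.241, -0.0, -0.0]
ft_force: [-0.0, 0.5, -0.7]
grip_width: 0.0001
grip_force: 0.0
```

Emit:
servo_tool:
  rows: [1,0,0,0.001,0,1,0,0,0.001,0,1,0,0,0,0]

```text
time: 16.08
position: [0.4121, 0.1789, -0.0036]
tool_rot: [0.97, 0.241, -0.0, -0.0]
ft_force: [0.1, 0.2, 0.3]
grip_width: 0.0004
grip_force: 0.0
```

```bash
python3 - <<'E'
from h import *
o=robot.get_obs();c=robot.camera('wrist');s=robot.camera('side');g=c['pixels'].mean(2)
print(o['position'])
for v in range(170,250,4): print(v,''.join(' .:-=+*#%@'[min(9,int(g[v,u]/18))] for u in range(230,410,2)))
p=proj(s,[o['position'],o['position']+[0,0,.1]]);print(p);p=p[0].astype(int)
g=s['pixels'].mean(2)
for v in range(p[1]-50,p[1]+30,2): print(v,''.join(' .:-=+*#%@'[min(9,int(g[v,u]/25))] for u in range(p[0]-60,p[0]+60)))
E
```

```text
[ 0.41211219  0.17892444 -0.00359425]
170 %@@@@@@@@@@%+@@@@@@@@##@@@@@@*++====-=====--==------------=--=---------------------=-==-==
174 ****%%%@@@@=:+@@@@@@@@@@@@@@@%%@%@@*----======================------------=-=----=-=======
178 ######@@@@@@@%##**@@@@@@@@@@%*#@@@@-:---==-=-----=------------------=--=----=+**+=====--==
182 #####@@#@@@#@%###++*@%**@@**=--*%@+::----==-----------------------------=--+*#%%##+-======
186 ####@@################*#*********#-::-:------------:-:-::-:---:::::......:-*#%@@%#*::::::-
190 *###################**#*#######***::::----------------------------:..:::::::--------------
194 ##*#*******#++++############***##-:::::------------:-::-:-::::-::::..:--:-:---------------
198 ********#****+++********#*##**#**-::::----:---------::---:---:---::.::--::--:-::::-:------
202 ***************##*#***********+#=::::::::::::::::::::::::::::::::-:.::::-:::--:-:::::::--:
206 ****#******+++=*********#=::+***::::::::::::::::::::::::::::::::::..::::::::::::::::::::::
210 ***********+++=************+**+=:::::::::::::::::::::::::::::::::::.::::::::::::::::::::::
214 *#*+***+*+++*
[... 5196 characters left out ...]
.:..:......:......:::::::::::::::::::::::::::::::::::::::::::::::::::::::::
227 ======================-::::::::::::::::::::.::..::::...::......::::................:..:.:..:::::::::::::::::::::::::::::
229 ======================-:::::::::::::::::::::.....:...........:.:::---------:-:::-:-::.::...........................:.:::
231 ==================+#**-::::::::::::::::::::::::::::::::::::::::::----------------------------=+++++++++++++=:::.:.......
233 ==================+***-::::::::::::::::::::::::::::::::::::::::::---------------------------------=+=****++***+*++++++++
235 *================++---:--:-::::::::::::::::::::::::::::::::::::::--------------------------------------=--::-+**********
```

The finger spacing in the image puts the real fingertips about 33 mm behind the reported TCP. I'll keep probing gently until contact to confirm it.

Emit:
servo_tool:
  rows: [1,0,0,0.001,0,1,0,0,0.001,0,1,0,0,0,0]

```text
time: 16.43
position: [0.4121, 0.1789, -0.0056]
tool_rot: [0.97, 0.241, -0.0, -0.0]
ft_force: [-0.4, 0.4, 0.3]
grip_width: 0.0005
grip_force: 0.0
```

Emit:
servo_tool:
  rows: [1,0,0,0.001,0,1,0,0,0.001,0,1,0,0,0,0]

```text
time: 16.68
position: [0.4121, 0.1789, -0.0076]
tool_rot: [0.97, 0.241, -0.0, -0.0]
ft_force: [-0.2, 0.4, -0.0]
grip_width: 0.0005
grip_force: 0.0
```

Emit:
servo_tool:
  rows: [1,0,0,0.001,0,1,0,0,0.001,0,1,0,0,0,0]

```text
time: 16.93
position: [0.4123, 0.179, -0.0086]
tool_rot: [0.97, 0.241, 0.0, 0.0]
ft_force: [-1.3, -1.3, 9.7]
grip_width: 0.0006
grip_force: 4.9
```

Contact is at reported z≈−0.008, so the true tip is 35 mm above the reported TCP. I'll redo the push with the TCP at z≈−0.003.

Emit:
servo_tool:
  rows: [1,0,0,-0.0065,0,1,-0.02,0,0,0,1,0,-0.019,0,0,1,0,-0.019,0,0,1,0.008,0,0,0]

```text
time: 17.35
position: [0.3794, 0.2075, -0.0028]
tool_rot: [0.97, 0.242, -0.003, -0.0]
ft_force: [-0.7, 0.2, 0.1]
grip_width: 0.0004
grip_force: 0.0
```

Emit:
servo_tool:
  rows: [1,0.005,0,0,0,1,0.005,0,0,0,1,0.005,0,0,0,1,0.004,0,0,0,1,0,0,0,0]

```text
time: 17.77
position: [0.4026, 0.2159, -0.0029]
tool_rot: [0.971, 0.241, 0.001, -0.0]
ft_force: [0.2, 1.1, -0.1]
grip_width: 0.0006
grip_force: 0.0
```

```bash
cat >> h.py <<'E'
def quick():
    np.set_printoptions(precision=4,suppress=True)
    o=robot.get_obs();c=robot.camera('wrist');print(round(o['time'],2),o['position'],'jig',tj(o['position']),'F',fj(o['ft_force']))
    r=robot.outline_of(c,'module')
    if not r: print('none');return
    c2=dict(c);c2['pixels']=np.repeat((np.array(r[0]['region'])*255).astype(np.uint8)[...,None],3,2)
    m=(ortho(c2,o,ORG,T,42.,s=3)[...,0]>127).astype(np.uint8)
    k=max(cv2.findContours(m,cv2.RETR_EXTERNAL,cv2.CHAIN_APPROX_NONE)[0],key=cv2.contourArea)[:,0,:].astype(float);J=np.c_[60-k[:,1]/3,120-k[:,0]/3]
    pr=np.array([(y,J[abs(J[:,1]-y)<1,0].max()) for y in np.arange(J[:,1].min()+4,J[:,1].min()+62,4) if (abs(J[:,1]-y)<1).any()])
    a,b=np.polyfit(pr[:,0],pr[:,1],1);print('score',r[0]['score'],'y',J[:,1].min().round(1),J[:,1].max().round(1),'yaw',-np.degrees(np.arctan(a)).round(1),'side x',pr[:,1].min().round(1),pr[:,1].max().round(1),'xmin',J[:,0].min().round(1))
    # rail edge check: brightness step on plate near y where clear, at z=37
    g=ortho(c,o,ORG,T,37.,s=3)[...,:].mean(2);print('rail edge x',[round(60-(40+np.argmax(np.diff(-g[40:100,u])))/3,1) for u in (120,240,480)])
E
python3 -c "
from h import *
quick()"
```

```text
17.77 [ 0.4026  0.2159 -0.0029] jig [-22.8   3.6] F [ 0.7  0.8 -0.1]
score 0.91 y -19.7 53.7 yaw -2.9 side x 26.3 29.3 xmin -12.7
rail edge x [np.float64(38.7), np.float64(39.0), np.float64(38.7)]
```

Emit:
servo_tool:
  rows: [1,0.004,0,0,0,1,0.004,0,0,0,1,0.002,0,0,0,1,0.001,0,0,0,1,0,0,0,0]

```text
time: 18.28
position: [0.4108, 0.2211, -0.0029]
tool_rot: [0.97, 0.241, 0.0, -0.0]
ft_force: [-0.1, -0.0, -0.2]
grip_width: 0.0006
grip_force: 0.0
```

```bash
python3 -c "
from h import *
quick()"
```

```text
18.28 [ 0.4108  0.2211 -0.0029] jig [-13.2   4.4] F [-0.1  0.  -0.2]
score 0.71 y -17.7 54.7 yaw 0.4 side x 36.0 37.3 xmin -3.3
rail edge x [np.float64(39.0), np.float64(39.0), np.float64(39.0)]
```

Emit:
servo_tool:
  rows: [1,0.001,0,0,0,1,0.001,0,0,0,1,0,0,0,0]

```text
time: 18.63
position: [0.412, 0.2219, -0.0029]
tool_rot: [0.97, 0.241, -0.0, -0.0]
ft_force: [-0.9, -0.4, -0.2]
grip_width: 0.0005
grip_force: 0.2
```

Emit:
servo_tool:
  rows: [1,0.001,0,0,0,1,0.0005,0,0,0,1,0,0,0,0]

```text
time: 18.88
position: [0.4135, 0.2226, -0.003]
tool_rot: [0.97, 0.241, 0.0, -0.0]
ft_force: [-0.4, 0.2, -0.2]
grip_width: 0.0007
grip_force: 0.2
```

```bash
python3 -c "
from h import *
quick()"
```

```text
18.88 [ 0.4135  0.2226 -0.003 ] jig [-10.1   4.4] F [-0.3  0.3 -0.2]
score 0.6 y -18.0 55.0 yaw 0.2 side x 38.7 39.3 xmin -0.3
rail edge x [np.float64(38.7), np.float64(39.0), np.float64(39.0)]
```

Emit:
servo_tool:
  rows: [1,0.0005,0,0,0,1,0.0005,0,0,0,1,0,0,0,0]

```text
time: 19.23
position: [0.4139, 0.223, -0.003]
tool_rot: [0.97, 0.241, -0.0, 0.0]
ft_force: [-1.8, -0.2, 1.8]
grip_width: 0.0004
grip_force: 0.6
```

Emit:
servo_tool:
  rows: [1,0.0005,0,0,0,1,0.0005,0,0,0,1,0,0,0,0]

```text
time: 19.48
position: [0.4139, 0.223, -0.003]
tool_rot: [0.97, 0.241, -0.001, 0.0]
ft_force: [-2.3, -2.4, 2.2]
grip_width: 0.0003
grip_force: 1.9
```

The module is now flat against the rail: Fx ≈ −3 N and yaw ≈ 0. Next I back off and move into the step corner.

Emit:
servo_tool:
  rows: [1,-0.006,0,0,0,1,0,-0.02,0,0,1,0,-0.02,0,0,1,0.01,0,0,0,1,0.0095,0,0,0]

```text
time: 19.9
position: [0.4089, 0.2662, -0.0028]
tool_rot: [0.97, 0.242, 0.001, -0.0]
ft_force: [0.2, 0.2, 0.3]
grip_width: -0.0
grip_force: 0.0
```

Emit:
servo_tool:
  rows: [1,0,0,0,0,1,0.001,0,0,0,1,0,0,0,0]

```text
time: 20.15
position: [0.4107, 0.2655, -0.0029]
tool_rot: [0.971, 0.241, 0.001, -0.0]
ft_force: [0.6, 0.0, 0.7]
grip_width: 0.0005
grip_force: 0.0
```

```bash
python3 -c "
from h import *
quick()"
```

```text
20.15 [ 0.4107  0.2655 -0.0029] jig [ 7.6 43.6] F [ 0.6 -0.3  0.7]
score 0.73 y -18.3 56.0 yaw -0.4 side x 39.3 39.7 xmin 19.0
rail edge x [np.float64(38.7), np.float64(38.7), np.float64(39.0)]
```

Emit:
servo_tool:
  rows: [1,0.001,0.003,0,0,1,0.0005,0.003,0,0,1,0.0005,0.003,0,0,1,0,0,0,0]

```text
time: 20.58
position: [0.4156, 0.258, -0.003]
tool_rot: [0.971, 0.241, -0.0, 0.0]
ft_force: [0.1, -0.4, -0.3]
grip_width: 0.0005
grip_force: 0.1
```

```bash
python3 -c "
from h import *
quick()"
```

```text
20.58 [ 0.4156  0.258  -0.003 ] jig [ 8.4 34.7] F [-0.1 -0.4 -0.3]
score 0.89 y -18.3 56.0 yaw 0.2 side x 39.0 40.3 xmin 18.0
rail edge x [np.float64(39.0), np.float64(39.0), np.float64(39.3)]
```

Emit:
servo_tool:
  rows: [1,0.001,0.003,0,0,1,0.001,0.004,0,0,1,0,0.005,0,0,1,0,0.005,0,0,1,0,0,0,0]

```text
time: 21.1
position: [0.4233, 0.2435, -0.003]
tool_rot: [0.971, 0.241, -0.002, 0.0]
ft_force: [-5.4, -1.5, 3.0]
grip_width: 0.0004
grip_force: 2.6
```

```bash
python3 -c "
from h import *
quick()"
```

```text
21.1 [ 0.4233  0.2435 -0.003 ] jig [ 8.4 18.2] F [-5.5  1.2  3. ]
score 0.67 y -33.7 40.7 yaw -0.3 side x 39.3 40.3 xmin 18.0
rail edge x [np.float64(39.0), np.float64(39.0), np.float64(39.0)]
```

Emit:
servo_tool:
  rows: [1,0,0.006,0,0,1,0,0.006,0,0,1,0,0.006,0,0,1,0,0.006,0,0,1,0,0,0,0]

```text
time: 21.62
position: [0.4345, 0.2225, -0.0031]
tool_rot: [0.971, 0.241, -0.002, -0.0]
ft_force: [-4.9, -2.2, 3.9]
grip_width: 0.0003
grip_force: 3.4
```

```bash
python3 -c "
from h import *
quick()"
```

```text
21.62 [ 0.4345  0.2225 -0.0031] jig [ 8.4 -5.6] F [-5.4  0.3  3.9]
score 0.95 y -57.3 16.3 yaw 1.2 side x 38.7 40.0 xmin 18.7
rail edge x [np.float64(38.7), np.float64(39.0), np.float64(39.0)]
```

Emit:
servo_tool:
  rows: [1,0,0.004,0,0,1,0,0.004,0,0,1,0,0.004,0,0,1,0,0.003,0,0,1,0,0,0,0]

```text
time: 22.13
position: [0.4411, 0.2102, -0.0031]
tool_rot: [0.971, 0.241, -0.002, -0.001]
ft_force: [-6.7, 2.3, 4.2]
grip_width: 0.0006
grip_force: 4.5
```

```bash
python3 -c "
from h import *
quick()"
```

```text
22.13 [ 0.4411  0.2102 -0.0031] jig [  8.4 -19.6] F [-4.9  5.2  4.2]
score 0.75 y -71.7 2.7 yaw 0.8 side x 39.3 40.3 xmin 18.7
rail edge x [np.float64(38.7), np.float64(38.7), np.float64(39.0)]
```

Emit:
servo_tool:
  rows: [1,0,0.004,0,0,1,0,0.004,0,0,1,0,0.003,0,0,1,0,0.003,0,0,1,0,0,0,0]

```text
time: 22.65
position: [0.4477, 0.1979, -0.0031]
tool_rot: [0.971, 0.241, -0.002, -0.001]
ft_force: [-6.1, 2.6, 5.1]
grip_width: 0.0008
grip_force: 4.5
```

```bash
python3 -c "
from h import *
quick()"
```

```text
22.65 [ 0.4477  0.1979 -0.0031] jig [  8.4 -33.5] F [-4.2  5.2  5.1]
score 0.93 y -85.0 -10.7 yaw 0.8 side x 39.3 40.3 xmin 18.7
rail edge x [np.float64(38.7), np.float64(38.7), np.float64(33.7)]
```

Emit:
servo_tool:
  rows: [1,0,0.001,0,0,1,0,0.001,0,0,1,0,0.001,0,0,1,0,0,0,0]

```text
time: 23.08
position: [0.4491, 0.1953, -0.0031]
tool_rot: [0.97, 0.241, -0.002, -0.0]
ft_force: [-5.6, 2.4, 4.4]
grip_width: 0.0004
grip_force: 4.4
```

Emit:
servo_tool:
  rows: [1,0,0.001,0,0,1,0,0.0005,0,0,1,0,0,0,0]

```text
time: 23.33
position: [0.4497, 0.194, -0.0031]
tool_rot: [0.97, 0.241, -0.002, -0.0]
ft_force: [-5.9, 2.8, 3.3]
grip_width: 0.0002
grip_force: 4.5
```

Emit:
servo_tool:
  rows: [1,0,0.001,0,0,1,0,0.0005,0,0,1,0,0,0,0]

```text
time: 23.58
position: [0.4503, 0.1931, -0.0031]
tool_rot: [0.971, 0.241, -0.002, -0.001]
ft_force: [-6.8, 4.7, 3.5]
grip_width: 0.0005
grip_force: 5.0
```

Emit:
servo_tool:
  rows: [1,0,0.0005,0,0,1,0,0.0005,0,0,1,0,0,0,0]

```text
time: 23.83
position: [0.4503, 0.193, -0.0031]
tool_rot: [0.971, 0.241, -0.002, -0.001]
ft_force: [-8.1, 8.2, 5.1]
grip_width: 0.0005
grip_force: 6.8
```

```bash
python3 -c "
from h import *
quick()"
```

```text
23.83 [ 0.4503  0.193  -0.0031] jig [  8.4 -39. ] F [-3.2 11.1  5.1]Traceback (most recent call last):
  File "<string>", line 3, in <module>
    quick()
    ~~~~~^^
  File "h.py", line 60, in quick
    k=max(cv2.findContours(m,cv2.RETR_EXTERNAL,cv2.CHAIN_APPROX_NONE)[0],key=cv2.contourArea)[:,0,:].astype(float);J=np.c_[60-k[:,1]/3,120-k[:,0]/3]
      ~~~^^^^^^^^^^^^^^^^^^^^^^^^^^^^^^^^^^^^^^^^^^^^^^^^^^^^^^^^^^^^^^^^^^^^^^^^^^^^^^^^^^^^
ValueError: max() iterable argument is empty
```

Emit:
servo_tool:
  rows: [1,0,-0.003,0,0,1,-0.004,-0.001,0,0,1,-0.002,-0.008,0,0,1,0,0,-0.03,0,1,0,0,-0.04,0]

```text
time: 24.35
position: [0.4406, 0.1993, 0.0652]
tool_rot: [0.97, 0.241, -0.003, -0.0]
ft_force: [1.8, 1.1, 0.3]
grip_width: 0.0005
grip_force: 0.0
```

Emit:
servo_tool:
  rows: [1,-0.02,-0.015,-0.03,0,1,-0.02,-0.015,-0.03,0,1,0,0,-0.04,0,1,0,0,0,0,1,0,0,0,0]

```text
time: 24.77
position: [0.3957, 0.2083, 0.1698]
tool_rot: [0.97, 0.241, 0.005, 0.0]
ft_force: [0.7, 0.1, -0.7]
grip_width: 0.0006
grip_force: 0.0
```

```bash
python3 - <<'E'
from h import *
np.set_printoptions(precision=4,suppress=True)
o=robot.get_obs();c=robot.camera('wrist');print(o['time'],o['position'],tj(o['position']))
for q in ('module','nest','step','notch','plunger_nose','end_stop'): print(q,[(tj(r['at']),round(r['score'],2)) for r in robot.place_of(c,q)[:2]])
im=ortho(c,o,ORG,T,42.,s=3);g=im.mean(2)
print('module x -5..45 rows, y 0..-110 cols (z=42)')
for x in np.arange(46,-30,-1.67):
    v=int((60-x)*3);print('%5.1f'%x,''.join(' .:-=+*#%@'[min(9,int(g[v,u]/25.6))] for u in range(int(120*3),int(232*3),3)))
try: quick()
except Exception as e: print(e)
E
```

```text
24.7667 [0.3957 0.2083 0.1698] [-32.6   0.1]
module [(array([ 25.2, -57.9]), 0.97), (array([ -0.8, -66.7]), 0.18)]
nest [(array([ 19.9, -58.6]), 0.6)]
step [(array([ 18.6, -50.4]), 0.9)]
notch [(array([  2.6, -64.1]), 0.96)]
plunger_nose [(array([  2.4, -70.3]), 0.58)]
end_stop [(array([ 22.1, -94.5]), 0.65), (array([   9.3, -344.3]), 0.6)]
module x -5..45 rows, y 0..-110 cols (z=42)
 46.0 *****************************************************************************************+=-----------------=+*%
 44.3 #######**+++**##############################**#******#############**+++*################*-::::::::::::::::::::=#
 42.7 *******+=-:-+****************************************************#+--:-=*******##*######+-:::::::::-----::::::=#
 41.0 ********=---=****************************************************#+--:-=***##**######*#*+-:::::::::--:--::::::=#
 39.3 *********==+*****************************************##############**++**###############*-.:::::::::----::::::-#
 37.6 ------------------------**********++**++***+***++*****************************************=:::::::::::::::::::-*
[... 4253 characters left out ...]
:-=--==----------------=#%@%+--
-24.1 :::::::::::::::::::::::::::::::::::::::::::::::::::::::::::::::::::::::::::::::::-=++++++==-++=---------=#%*---=
-25.8 :::::::::::::::::::::::::::::::::::::::::::::::::::::::::::::::------------:::::--=+++++++++++++=-------=*=--===
-27.5 :::::::::::::::::::::-:::::::::::---:------------:::::::::::::-====+++++===:------=++++++++++++++=--==------=-=+
-29.2 ::::::::::::::::::::---::::::::::::::-----------::::::::::::::--===+++++===-:---=++++++++++++++++++++++++===+#%%
25.12 [0.3923 0.2069 0.1659] jig [-36.2   0.5] F [-0.4 -0.1 -0.5]
score 0.68 y -90.7 -16.3 yaw -1.0 side x 36.7 38.7 xmin 0.0
rail edge x [np.float64(38.7), np.float64(38.7), np.float64(39.7)]
```

The picture shows the module against the rail, touching the end stop, with the plunger nose in the notch at y ≈ −70 mm. The gripper is clear, so I'm handing in.

```bash
python3 -c "
from h import *
print(robot.hand_in())"
```

```text
the job is handed in; nothing more can be done
None
```

The module is home: flat on the rail, against the end stop, with the plunger nose in the notch and the fingers clear. I handed it in at about 25 s and got no verdict back.

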